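# Free the gummed-up vent knob on the green refill canister

## Robot

A 6-joint arm with a two-finger parallel gripper is mounted at the origin on the work surface. World frame = base frame: x ahead of the robot, y to its left, z up, the work surface at z = 0. Lengths are in m, angles in degrees, forces in N, time in s.
With the tool pointing down it reaches from about 0.375 to 0.9 m from the base axis. Payload 3.1 kg.
Tool frame: the origin (TCP) lies at the very end of the fingers, on their centre line; the grasp point (between the pads) lies 19 mm behind it; z points along the fingers, y is the direction in which the jaws open and shut (so a half turn about z gives the same grasp; the last joint's range is limited). The gripper opens to 87 mm and grips with 3 to 60 N. Pads are 19 mm wide; open, the fingers measure 117 mm over their backs; the gripper's body (75 mm by 190 mm) begins 51 mm behind the grasp point.
Start: joints at [-76.347, 30.224, 82.088, -0, 67.689, -10.227], TCP at [0.253, -0.571, 0.223] pointing down, gripper open.
Joint ranges: [-176.69, 176.69], [-43.24, 126.21], [12.49, 139.97], [-82, 262], [0, 151.66], [-163.58, 163.58]. Speed limits (degrees/s): [159.86, 159.86, 180, 180, 180, 180].

## Interface

Orientations are given as [roll, pitch, yaw] about the fixed x, y, z axes, in that order (R = Rz(yaw) Ry(pitch) Rx(roll)).
In Python, from cell import arm gives the robot as it stands.
- The arm moves only by the shell command python3 -m pendant 'ROWS' [FORCE]. ROWS is JSON, one flat list of numbers, 7 for each row, row after row: the closure, from -1 (fully open) to 1 (shut), so that 0 is half open, then the shift along the world's x, y, z in mm, then the turn, a rotation vector about the world's x, y, z in rad. In form: [gripper, tx, ty, tz, rx, ry, rz, gripper, tx, ty, tz, rx, ry, rz, ...]. A call has 1 to 12 rows; each row is the pose to reach, as a shift and turn from the pose commanded when the call began; what a row does not reach only later rows make up. A row lasts 1/8 s, in which the tool goes at most 62.5 mm and 10.7 degrees, less where a joint would pass 70% of its speed; a pose out of reach is approached as far as the arm can. A call with a gripper value outside its range is refused whole. The fingers move at their own pace and stop on an object; FORCE is the grip in N (left out, the last holds). Time passes only in rows, so rows that repeat a pose let the fingers close. It gives the time, the measured TCP pose, the force and the opening at its end, in the units of the state.
- arm.state(): the state, without advancing time (a new reading comes with each control period).
- arm.grab_frame(name): name is "side" or "top" or "wrist"; returns the picture (384x512x3 uint8, red, green, blue); there is no depth.
- arm.camera_params(name): a dict with "intrinsics" (3x3 intrinsics, pixels), "T" (4x4, takes a point from camera to world coordinates); the wrist camera has in their place "hand_eye" (4x4, takes a point from camera to tool coordinates, whose origin is the TCP and whose axes are the flange's). Camera axes: x right, y down, z forward; pixel columns grow to the right and rows downward; lengths in m; the calibration is good to about 2 mm. The wrist camera is an equidistant fisheye: a pixel r from the principal point sees the ray r / f radians off the axis. A picture is of the moment at which its call begins: read the wrist's pose just before it. camera_params takes no time and is no camera call.
- arm.finish_job(): hands the job in, once; it reports no verdict.
Trained networks look in the newest picture that a camera, given by its name, has taken for a name from the list of things; names that differ only in an ending like _2 or _b are one class to them, and where a whole thing is asked for, a point or a joint stands for the part that bears it (a point fixed in the world has none). Each returns a list of dicts, best first, with "p" (0 to 1); they miss things now and then, are a little off and sometimes report something else, mostly with a low value. They report only what shows in the picture. A call takes as long as a camera call. They do not tell look-alikes from the thing itself.
- arm.look_for(camera, thing): "position" ([column, row] in pixels, amid what is visible of it).
- arm.outline_of(camera, thing): "region" (384x512 bool, what is visible of it) and "position" ([column, row] in pixels, amid what is visible of it).
The state is a dict: "time_s": time; "joint_pos": joint angles; "joint_vel": joint speeds; "joint_torque": joint torques, N m; "position": TCP position; "tool_rot": TCP orientation; "wrist_force": force on the tool from outside, world axes, zero at the start; "torque": the same for the moment, N m; "width": opening from 0.0 (shut) to 1.0 (fully open).
Only numpy, scipy, OpenCV 4.12 (cv2) and the standard library are available. Lean on these libraries where they do the work, as an engineer would, in place of code of your own. Each camera call takes 0.05 s, during which the arm holds its last target. There are 200 camera calls.

## Task

The green vent knob of the refill canister with the green band is gummed up with dried resin. Grip it from above and rock it back and forth in small arcs, a little each way, until it breaks free, then turn it anticlockwise (seen from above) to its open stop, about 60 degrees round, and let go. Leave the blue and the black canisters' knobs shut.

Things in the scene. Friction and masses are not known exactly. Their poses are not given: they have to be found in the camera images.
- green_knob_grip (a point): Grip point of the green, resin-crusted vent knob, on its upright axis, 168 mm above the counter and 38 mm above the canister's flat top (neck of 18 mm radius up to 28 mm below it). The knob is an upright bar 56 mm long along this point's x, 14 mm thick along y (pinch across y), from 24 mm below the point to 12 mm above (18 at the ends). z is up; x, y turn with the knob, the point stays.
- green_knob (a joint): Turn of the green knob, rad, anticlockwise from above: 0 shut, 1.10 open stop. Starts seized near 0: it gives 0.28 either way, then binds hard; forcing does nothing. Four swings past 0.14 rad in turn, anticlockwise first, then clockwise, anticlockwise, clockwise, free it to turn to 1.10 (an extra first clockwise swing does no harm). Friction 0.12 N m; stays where left.
- blue_knob (a joint): Turn of the knob on the canister with the blue band, rad, anticlockwise; starts shut at 0, not seized, must stay shut. All three canisters are alike but for colour: aluminium, 100 mm diameter, 130 mm tall, bolted down by a 124 mm flange, 140 mm or more apart between centres, same knobs. Loose bottles up to 110 mm tall stand about.
- black_knob (a joint): Turn of the knob on the canister with the black band, rad, anticlockwise; starts shut at 0, not seized, must stay shut. Same shape and height as the green one.
Things that resemble listed ones, but are neither listed nor needed, are in the scene too. What is shaped like the part that bears black_knob but pink or purple is not meant. Leave any pink look-alike of the part that bears green_knob_grip alone.

How it is judged:
By the outcome, as a careful person would: the job done as asked, in the order asked, and still so for the second after the job is handed in, with the robot touching nothing.
It also fails if it takes over 42 s, if anything falls off the work surface, if the arm or the gripper's body presses on something with over 40 N, if the wrist force passes 120 N, or if a joint passes its speed limit or range.

## Working session

There is one attempt and no reset: what is moved stays moved. The work goes in short steps, Python scripts to look and compute and a shell command to move; the robot and the scene stay as the last step left them, time stands still between calls to the robot, and variables do not carry over. Pictures are saved under pics/ and viewed, about 8 in all and at most 12, crops included, and the job is handed in when it is done.

```bash
mkdir -p pics
cat > h.py <<'E'
from cell import arm
import numpy as np, cv2
def save(n,f): cv2.imwrite('pics/'+f,cv2.cvtColor(n,cv2.COLOR_RGB2BGR))
def ray(cam,uv,st=None):
    p=arm.camera_params(cam)
    K=np.array(p['intrinsics'])
    x=(uv[0]-K[0,2])/K[0,0]; y=(uv[1]-K[1,2])/K[1,1]
    T=np.array(p['T']); d=np.array([x,y,1.]); return T[:3,3],T[:3,:3]@(d/np.linalg.norm(d))
def at_z(cam,uv,z):
    o,d=ray(cam,uv); return o+d*(z-o[2])/d[2]
E
python3 - <<'E'
from h import *
s=arm.state(); print(s)
t=arm.grab_frame('top'); si=arm.grab_frame('side')
save(np.hstack([t,si])[:, :],'a.png')
im=cv2.imread('pics/a.png'); cv2.imwrite('pics/a.png',cv2.resize(np.vstack([im[:,:512],im[:,512:]]),(768,1152))[:600*2]) 
save(t,'top.png'); save(si,'side.png')
for c in ('top','side'):
  for n in ('green_knob_grip','green_knob','blue_knob','black_knob'):
    for r in arm.look_for(c,n): print(c,n,np.round(r['position']),round(r['p'],2), at_z(c,r['position'],.168).round(3))
E
```

```text
{'time_s': 0.0, 'joint_pos': array([-7.63444199e+01,  3.02776284e+01,  8.21575405e+01,  1.52398052e-03,
        6.76903048e+01, -1.02284325e+01]), 'joint_vel': array([ 0.00196174, -0.0827544 ,  0.02645153, -0.01354385, -0.01461209,
        0.02878645]), 'joint_torque': array([ 1.98040558e-03, -4.40037382e+01, -1.76587683e+01,  6.35195780e-02,
        5.81668527e-02, -1.65832735e-04]), 'position': array([ 0.25289728, -0.57073113,  0.22157959]), 'tool_rot': array([-1.79876770e+02, -2.36669976e-02,  2.38834071e+01]), 'wrist_force': array([ 0.18009616,  0.82014067, -0.08823252]), 'torque': array([ 0.02748878,  0.01420329, -0.03479238]), 'width': 1.0012591053491895}
top green_knob_grip [190.  67.] 0.95 [0.718 0.284 0.168]
top green_knob_grip [296. 172.] 0.72 [0.569 0.032 0.168]
top green_knob [187.  68.] 0.66 [0.715 0.289 0.168]
top green_knob [299. 168.] 0.58 [0.576 0.028 0.168]
top blue_knob [420. 218.] 0.76 [ 0.544 -0.202  0.168]
top black_knob [126. 145.] 0.69 [0.533 0.35  0.168]
top black_knob [214. 178.] 0.65 [0.516 0.173 0.168]
top black_knob [181. 276.] 0.65 [0.335 0.177 0.168]
side green_knob_grip [213. 279.] 0.94 [0.722 0.283 0.168]
side green_knob_grip [228. 174.] 0.77 [0.569 0.027 0.168]
side green_knob_grip [204. 125.] 0.71 [ 0.544 -0.193  0.168]
side green_knob [216. 281.] 0.81 [0.719 0.29  0.168]
side green_knob [228. 174.] 0.79 [0.571 0.027 0.168]
side blue_knob [200. 122.] 0.67 [ 0.548 -0.212  0.168]
side black_knob [337. 179.] 0.71 [0.34  0.173 0.168]
side black_knob [311. 264.] 0.66 [0.535 0.347 0.168]
side black_knob [276. 208.] 0.64 [0.522 0.184 0.168]
```

View pics/top.png

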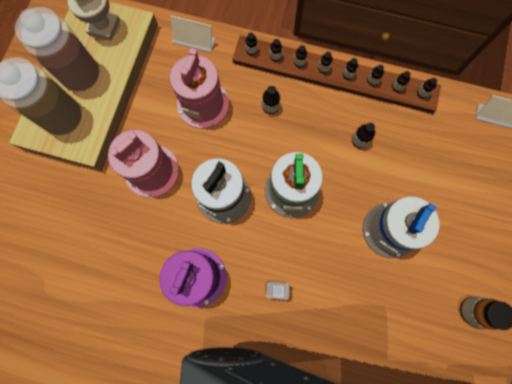

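View pics/side.png

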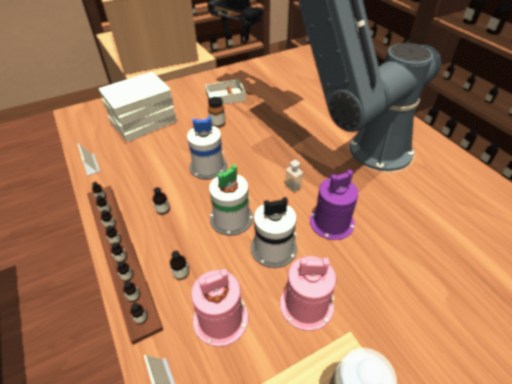

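Candidates: the white canister with the green band and green knob, top (299,170) / side (228,174). The look-alike is the pink crusted canister at top (190,67) / side (213,279). The other pink one is at top (140,160), purple (190,278), black (214,178) and blue (422,218). I choose the white, green-banded one at about (0.57, 0.028).

Run:
```python
from h import *
P={}
for c,f in (('top','pics/top.png'),('side','pics/side.png')):
    im=cv2.imread(f); hsv=cv2.cvtColor(im,cv2.COLOR_BGR2HSV)
    m=cv2.inRange(hsv,(50,120,60),(80,255,255))
    n,l,s,ce=cv2.connectedComponentsWithStats(m)
    for i in range(1,n):
        if s[i,4]>15: print(c,s[i],ce[i])
    if c=='top':
        m[185+5:]=0
        # bright top only
        mt=((hsv[...,2]>0)&(m>0))
        ys,xs=np.where(mt); 
        W=np.array([at_z('top',(x,y),.182)[:2] for x,y in zip(xs,ys)])
        r=cv2.minAreaRect((W*1000).astype(np.float32)); print(r, W.mean(0))
        v=np.linalg.svd(W-W.mean(0))[2][0]; print(np.degrees(np.arctan2(v[1],v[0])))
a=cv2.imread('pics/top.png')[135:220,250:345]; b=cv2.imread('pics/side.png')[150:245,185:280]
cv2.imwrite('pics/crop.png',np.hstack([cv2.resize(a,(390,390),interpolation=2),cv2.resize(b,(390,390),interpolation=2)]))
p=arm.camera_params('top'); print(np.array(p['T']).round(3))
h=arm.camera_params('wrist');print(h)
```

```text
top [295 154   9  31 230] [298.7        170.16086957]
((570.5531616210938, 28.686981201171875), (56.189231872558594, 14.375980377197266), 14.328239440917969) [0.56812054 0.02862038]
-164.57410286179885
side [218 165  18  22 188] [226.94680851 176.0106383 ]
side [215 203  30   8  70] [230.2        207.62857143]
[[ 0.266 -0.942  0.207  0.372]
 [-0.964 -0.26   0.053  0.045]
 [ 0.004 -0.214 -0.977  0.824]
 [ 0.     0.     0.     1.   ]]
{'intrinsics': array([[297.31863964,   0.        , 257.96621557],
       [  0.        , 297.31863964, 197.85611771],
       [  0.        ,   0.        ,   1.        ]]), 'hand_eye': array([[ 1.15016214e-03, -9.61700676e-01, -2.74099409e-01,
         7.44830466e-02],
       [ 9.99998964e-01,  8.68936962e-04,  1.14740739e-03,
         4.06895615e-04],
       [-8.65287357e-04, -2.74100445e-01,  9.61700680e-01,
        -1.62897962e-01],
       [ 0.00000000e+00,  0.00000000e+00,  0.00000000e+00,
         1.00000000e+00]])}
```

View pics/crop.png

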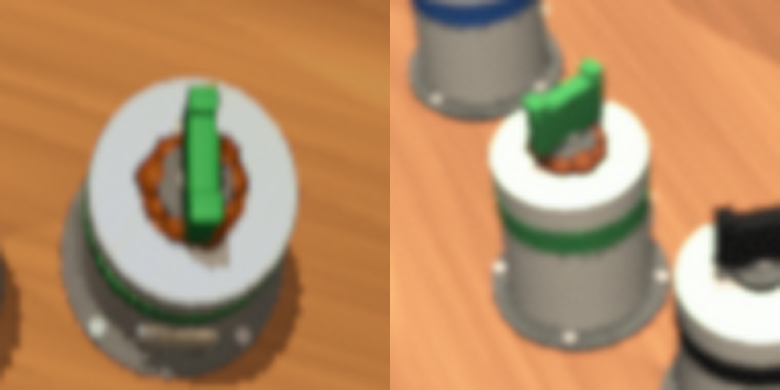

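The crop confirms it: white cap, green band, green bar with orange crust, and the measured bar is 56×14 mm as described. The centre is about (0.571, 0.029) with the bar at about 14.5°. I'm moving above it.

```bash
python3 -m pendant '[-1,0,0,45,0,0,0, -1,318,600,45,0,0,-0.16, -1,318,600,45,0,0,-0.16, -1,318,600,45,0,0,-0.16, -1,318,600,45,0,0,-0.16, -1,318,600,45,0,0,-0.16, -1,318,600,45,0,0,-0.16, -1,318,600,45,0,0,-0.16, -1,318,600,45,0,0,-0.16, -1,318,600,45,0,0,-0.16, -1,318,600,45,0,0,-0.16, -1,318,600,45,0,0,-0.16]' 30
python3 - <<'E'
from h import *
s=arm.state(); print(s['position'],s['tool_rot'],s['joint_pos'].round(1))
E
```

```text
time_s: 2.0
position: [0.5719, 0.0308, 0.2678]
tool_rot: [180.0, -0.0, 14.8]
wrist_force: [0.7, -0.9, 0.4]
width: 0.997
[0.57193479 0.03077486 0.26779583] [ 1.79978206e+02 -4.34600948e-02  1.47682620e+01] [-8.1 23.3 86.7 -0.  70.  67.1]
```

Run:
```python
from h import *
from scipy.spatial.transform import Rotation as R
s=arm.state(); f=arm.grab_frame('wrist'); save(f,'wrist1.png')
p=arm.camera_params('wrist');K=p['intrinsics'];H=np.array(p['hand_eye'])
T=np.eye(4);T[:3,:3]=R.from_euler('xyz',s['tool_rot'],degrees=True).as_matrix();T[:3,3]=s['position']
C=T@H
hsv=cv2.cvtColor(f,cv2.COLOR_RGB2HSV); m=cv2.inRange(hsv,(50,120,60),(80,255,255))
n,l,st,ce=cv2.connectedComponentsWithStats(m)
for i in range(1,n):
    if st[i,4]>40:
        ys,xs=np.where(l==i)
        d=np.c_[(xs-K[0,2]),(ys-K[1,2])]/K[0,0]; r=np.hypot(*d.T)+1e-9
        v=np.c_[d*(np.sin(r)/r)[:,None],np.cos(r)]@C[:3,:3].T
        for z in (.186,.18):
            W=C[:3,3]+v*((z-C[2,3])/v[:,2])[:,None]
            print(st[i],z,cv2.minAreaRect((W[:,:2]*1000).astype(np.float32)))
print(s['position'],s['tool_rot'],s['joint_pos'].round(1))
```

```text
[234 137  62  18  74] 0.186 ((623.2691040039062, 37.13978958129883), (10.39949893951416, 50.990150451660156), 7.412051677703857)
[234 137  62  18  74] 0.18 ((622.760986328125, 36.839298248291016), (10.654468536376953, 52.24015426635742), 7.412050247192383)
[ 252  165   17   68 1011] 0.186 ((575.8643798828125, 29.00436782836914), (60.10004425048828, 13.444633483886719), 15.381741523742676)
[ 252  165   17   68 1011] 0.18 ((574.1941528320312, 28.504436492919922), (61.57341003417969, 13.77422046661377), 15.381741523742676)
[0.57193479 0.03077486 0.26779583] [ 1.79978206e+02 -4.34600948e-02  1.47682620e+01] [-8.1 23.3 86.7 -0.  70.  67.1]
```

View pics/wrist1.png

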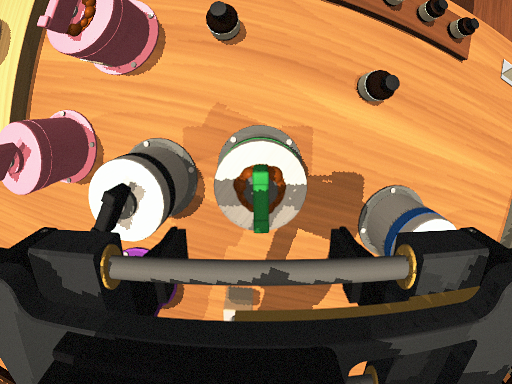

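The green knob is at wrist (260,200), centred between the open jaws, with black at (135,195) and blue at (420,230). The bar measures about (0.573, 0.029) with yaw 15°. I'm descending and gripping.

```bash
python3 -m pendant '[0,0.5,-2,-45,0,0,0.005, 0,0.5,-2,-80,0,0,0.005, 0,0.5,-2,-105,0,0,0.005, 0,0.5,-2,-119,0,0,0.005, 0,0.5,-2,-119,0,0,0.005, 1,0.5,-2,-119,0,0,0.005, 1,0.5,-2,-119,0,0,0.005, 1,0.5,-2,-119,0,0,0.005, 1,0.5,-2,-119,0,0,0.005, 1,0.5,-2,-119,0,0,0.005]' 40
```

```text
time_s: 3.3
position: [0.5714, 0.0282, 0.1492]
tool_rot: [-179.8, -0.1, 15.0]
wrist_force: [-1.2, 5.7, 4.1]
width: 0.156
```

```bash
python3 -m pendant '[1,0,0,0,0,0,0.11, 1,0,0,0,0,0,0.21, 1,0,0,0,0,0,0.21, 1,0,0,0,0,0,0.21]'; python3 -c "
from h import *;print(arm.state()['torque'])"
```

```text
time_s: 3.8
position: [0.5715, 0.0279, 0.1492]
tool_rot: [-179.9, -0.1, 26.9]
wrist_force: [-1.0, 5.0, 4.4]
width: 0.16
[ 0.79064632  0.02047767 -0.21647393]
```

```bash
python3 -m pendant '[1,0,0,0,0,0,-0.15, 1,0,0,0,0,0,-0.3, 1,0,0,0,0,0,-0.42, 1,0,0,0,0,0,-0.42, 1,0,0,0,0,0,-0.42]'; python3 -c "
from h import *;print(arm.state()['torque'])"
python3 -m pendant '[1,0,0,0,0,0,0.15, 1,0,0,0,0,0,0.3, 1,0,0,0,0,0,0.42, 1,0,0,0,0,0,0.42, 1,0,0,0,0,0,0.42]'; python3 -c "
from h import *;print(arm.state()['torque'])"
python3 -m pendant '[1,0,0,0,0,0,-0.15, 1,0,0,0,0,0,-0.3, 1,0,0,0,0,0,-0.42, 1,0,0,0,0,0,-0.42, 1,0,0,0,0,0,-0.42]'; python3 -c "
from h import *;print(arm.state()['torque'])"
```

```text
time_s: 4.42
position: [0.5713, 0.0285, 0.1492]
tool_rot: [-179.8, -0.0, 2.8]
wrist_force: [-0.9, 6.2, 5.4]
width: 0.16
[ 1.13122687  0.20245168 -0.07716361]
time_s: 5.05
position: [0.5715, 0.0279, 0.1492]
tool_rot: [-179.9, -0.1, 26.9]
wrist_force: [-0.7, 5.4, 3.8]
width: 0.156
[ 0.85087552  0.14744154 -0.15301719]
time_s: 5.68
position: [0.5713, 0.0285, 0.1492]
tool_rot: [-179.8, -0.0, 2.8]
wrist_force: [-0.6, 6.6, 5.3]
width: 0.157
[ 1.25671568  0.18893329 -0.09664081]
```

```bash
python3 -m pendant '[1,0,0,0,0,0,0.15, 1,0,0,0,0,0,0.3, 1,0,0,0,0,0,0.45, 1,0,0,0,0,0,0.6, 1,0,0,0,0,0,0.6]'; python3 -c "
from h import *;s=arm.state();print(s['torque'],s['joint_pos'][5])"
```

```text
time_s: 6.3
position: [0.5717, 0.0276, 0.1492]
tool_rot: [-180.0, -0.1, 37.2]
wrist_force: [-0.7, 5.3, 4.6]
width: 0.16
[0.96912132 0.11487339 0.11196751] 44.2613223724994
```

```bash
python3 -m pendant '[1,0,0,0,0,0,0.15, 1,0,0,0,0,0,0.3, 1,0,0,0,0,0,0.45, 1,0,0,0,0,0,0.55, 1,0,0,0,0,0,0.6, 1,0,0,0,0,0,0.6]'
python3 - <<'E'
from h import *
s=arm.state();print(s['torque'],s['joint_pos'][5])
f=arm.grab_frame('wrist'); t=arm.grab_frame('side')
save(np.vstack([f[60:260,100:420],cv2.resize(t[140:250,170:346],(320,200),interpolation=2)]),'turn.png')
E
```

```text
time_s: 7.05
position: [0.5725, 0.027, 0.1492]
tool_rot: [179.9, -0.1, 71.5]
wrist_force: [0.0, 4.8, 5.3]
width: 0.158
[ 0.89564063 -0.1938487   0.02572586] 9.928939305384926
```

View pics/turn.png

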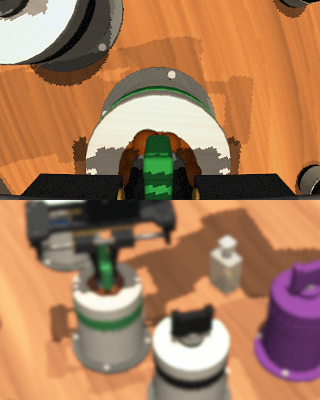

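The knob is turning with the jaws: green bar at (158,165) in the upper crop, aligned between the fingers. It's at about 0.99 rad, so I'm easing it to the stop.

```bash
python3 -m pendant '[1,0,0,0,0,0,0.06, 1,0,0,0,0,0,0.1, 1,0,0,0,0,0,0.13, 1,0,0,0,0,0,0.15, 1,0,0,0,0,0,0.15, 1,0,0,0,0,0,0.15]'; python3 -c "
from h import *;s=arm.state();print(s['torque'],s['joint_pos'][5])"
```

```text
time_s: 7.9
position: [0.5725, 0.0265, 0.1492]
tool_rot: [179.9, -0.1, 80.0]
wrist_force: [2.1, 3.6, 4.6]
width: 0.17
[ 0.61449131 -0.17524732 -0.96095551] 1.4259375674452615
```

```bash
python3 -m pendant '[0,0,0,0,0,0,0, 0,0,0,0,0,0,0, 0,0,0,0,0,0,0, 0,0,0,0,0,0,0, 0,0,0,20,0,0,0, 0,0,0,60,0,0,0, 0,0,0,110,0,0,0, -1,-60,0,130,0,0,0, -1,-120,0,150,0,0,0, -1,-120,0,150,0,0,0]'
python3 - <<'E'
from h import *
from scipy.spatial.transform import Rotation as R
s=arm.state(); f=arm.grab_frame('wrist'); t=arm.grab_frame('side'); tp=arm.grab_frame('top'); save(t,'side2.png'); save(np.vstack([f[:300],cv2.resize(t[110:270,160:380],(512,300),interpolation=2)]),'end.png')
p=arm.camera_params('wrist');K=p['intrinsics'];H=np.array(p['hand_eye'])
T=np.eye(4);T[:3,:3]=R.from_euler('xyz',s['tool_rot'],degrees=True).as_matrix();T[:3,3]=s['position']
C=T@H
for img,cam in ((f,'wrist'),(tp,'top'),(t,'side')):
  hsv=cv2.cvtColor(img,cv2.COLOR_RGB2HSV); m=cv2.inRange(hsv,(50,120,60),(80,255,255))
  n,l,st,ce=cv2.connectedComponentsWithStats(m)
  for i in range(1,n):
    if st[i,4]>60:
        ys,xs=np.where(l==i)
        if cam=='wrist':
            d=np.c_[(xs-K[0,2]),(ys-K[1,2])]/K[0,0]; r=np.hypot(*d.T)+1e-9
            v=np.c_[d*(np.sin(r)/r)[:,None],np.cos(r)]@C[:3,:3].T
            W=C[:3,3]+v*((.183-C[2,3])/v[:,2])[:,None]
        else: W=np.array([at_z(cam,(x,y),.183) for x,y in zip(xs,ys)])
        print(cam,st[i],cv2.minAreaRect((W[:,:2]*1000).astype(np.float32)))
E
```

```text
time_s: 9.15
position: [0.4476, 0.0271, 0.2996]
tool_rot: [-180.0, 0.0, 80.3]
wrist_force: [0.1, 0.5, 0.3]
width: 0.754
wrist [317 120  34  30 120] ((527.1314086914062, 74.76173400878906), (40.62812423706055, 8.928609848022461), 34.507259368896484)
wrist [367 142  24  57 748] ((567.466796875, 29.979074478149414), (56.78901672363281, 26.00709342956543), 75.82103729248047)
side [224 164   7  25  83] ((579.5703735351562, 46.69551467895508), (87.22525787353516, 8.955440521240234), 74.49102783203125)
side [215 203  30   8  69] ((618.1099853515625, 142.4427032470703), (18.450849533081055, 65.58784484863281), 66.95076751708984)
```

View pics/end.png

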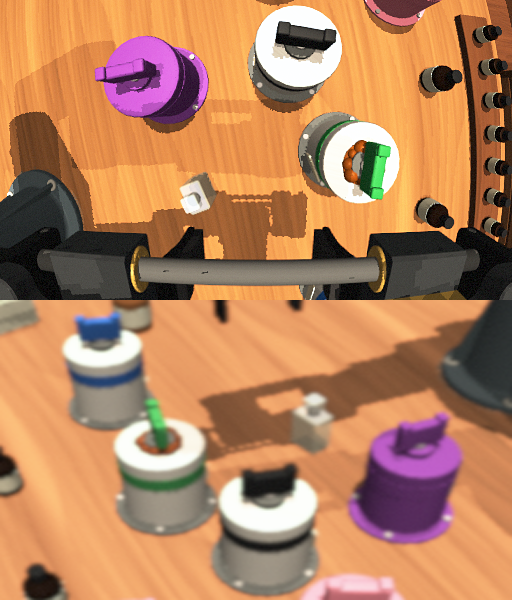

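The view shows the green knob turned, at wrist (375,170) / lower crop (157,425), and black and blue look unmoved. One last angle check uses the lit top face only, compared with the two shut knobs' angles before and after.

Run:
```python
from h import *
from scipy.spatial.transform import Rotation as R
s=arm.state(); f=arm.grab_frame('wrist')
p=arm.camera_params('wrist');K=p['intrinsics'];H=np.array(p['hand_eye'])
T=np.eye(4);T[:3,:3]=R.from_euler('xyz',s['tool_rot'],degrees=True).as_matrix();T[:3,3]=s['position']
Ci=np.linalg.inv(T@H)
def proj(P):
    q=P@Ci[:3,:3].T+Ci[:3,3]; r=np.hypot(q[:,0],q[:,1]); a=np.arctan2(r,q[:,2])
    return q[:,:2]/r[:,None]*a[:,None]*K[0,0]+[K[0,2],K[1,2]]
m=cv2.inRange(cv2.cvtColor(f,cv2.COLOR_RGB2HSV),(50,110,40),(80,255,255))>0
m[:,:362]=False
B=np.array([[x,y,z] for x in(-.028,.028) for y in(-.007,.007) for z in(-.024,.018)])
best=[]
for th in range(60,91):
  for dx in np.arange(-6,7,1.5):
    for dy in np.arange(-6,7,1.5):
      P=B@R.from_euler('z',th,degrees=True).as_matrix().T+[.5725+dx/1e3,.0285+dy/1e3,.168]
      g=np.zeros(m.shape,np.uint8); cv2.fillConvexPoly(g,cv2.convexHull(proj(P).round().astype(np.int32)),1); g=g>0
      best.append(((g&m).sum()/(g|m).sum(),th,dx,dy))
for b in sorted(best)[::-1][:6]: print(b)
a=cv2.imread('pics/side.png').astype(int); b=cv2.imread('pics/side2.png').astype(int)
for n,(u,v) in dict(black=(276,208),blue=(203,125)).items():
  print(n,np.abs(a-b)[v-12:v+12,u-16:u+16].mean())
u,v=228,174; print('green',np.abs(a-b)[v-12:v+12,u-16:u+16].mean())
```

```text
(np.float64(0.6968264686022958), 78, np.float64(3.0), np.float64(-1.5))
(np.float64(0.6884589726484323), 82, np.float64(1.5), np.float64(-1.5))
(np.float64(0.6882510013351135), 77, np.float64(0.0), np.float64(-1.5))
(np.float64(0.688), 80, np.float64(1.5), np.float64(-1.5))
(np.float64(0.6864973262032086), 86, np.float64(3.0), np.float64(-3.0))
(np.float64(0.6860387441549766), 81, np.float64(3.0), np.float64(-3.0))
black 5.341579861111111
blue 3.3168402777777777
green 34.33680555555556
```

```bash
python3 -c "
from h import *;print(arm.finish_job())"
```

```text
the job is handed in; nothing more can be done
None
```

The green vent knob is free and turned to its open stop, and the job is handed in at about 9.5 s, within the 42 s limit. I gripped the knob from above and swung it +0.21, −0.21, +0.21 and −0.21 rad, and it broke free. I then turned it anticlockwise until it hit the stop, let go, and backed the arm off with the gripper clear.

- **Stop reached:** the torque rose to about 0.96 N m at 65° of jaw turn. No force reading came near a limit.
- **Angle afterwards:** the wrist camera gave a knob turn of about 63° (1.10 rad). That fit was loose (overlap 0.70, similar scores from 77° to 86°), and a simpler outline measurement gave about 61°. Both agree with the stop being reached.
- **Other knobs:** the blue and black knobs show almost no change between the before and after side pictures, and nothing else looked disturbed.

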